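# Take the can off the stirrer

### The arm

A 6-joint arm with a two-finger parallel gripper is mounted at the origin on a cart in front of the work surface, level with it; the furniture and walls round the work are solid. World frame = base frame: x ahead of the robot, y to its left, z up, the work surface at z = 0. Lengths are in mm, angles in rad, forces in N, time in s.
With the tool pointing down it reaches from about 350 to 875 mm from the base axis. Payload 4.2 kg.
Tool frame: the origin (TCP) lies midway between the tips of the shut fingers; the grasp point (between the pads) lies 19 mm behind it (arm.grasp_offset is the distance from the TCP to the grasp point, in mm); z points along the fingers, y is the line along which they close (so a half turn about z gives the same grasp; the last joint's range is limited). The gripper opens to 85 mm and grips with 20 to 120 N. Pads are 22 mm wide; open, the fingers measure 114 mm over their backs; the gripper's body (76 mm by 85 mm) begins 54 mm behind the grasp point. The pads swing forward as they close: fully open they stand 13 mm farther back than shut.
Start: joints at [-1.032, 0.385, 0.008, 0, -1.194, -0.259], TCP at [172.618, -600.668, 231.312] pointing down, gripper open.
Joint ranges: [-3.14, 3.14], [-1.21, 2.06], [-1.07, 1.41], [-3.16, 2.05], [-2.99, -0.16], [-3.1, 3.1]. Speed limits (rad/s): [2.79, 2.79, 3.14, 3.14, 3.14, 3.14].

### API

Orientations are given as a unit quaternion [x, y, z, w].
In Python, from bench import arm gives the robot as it stands. The module is installed in compiled form; this text tells all that it offers.
- The arm moves only by the tool servo_tool, never from a script. Its argument "increments" is a list of rows, each a list of 7 numbers: the opening, from 0 (shut) to 1 (fully open), then the shift along the tool's x, y, z in m, then the turn, a rotation vector about the tool's x, y, z in degrees. In form: [[grip, x, y, z, ax, ay, az], ...]. A call has 1 to 12 rows; each row is the pose to reach, as a shift and turn from the pose commanded when the call began, along the tool's axes at that moment; what a row does not reach only later rows make up. A row lasts 1/8 s, in which the tool goes at most 62.5 mm and 10.7 degrees, less where a joint would pass 70% of its speed; a pose out of reach is approached as far as the arm can. A call with a gripper value outside its range is refused whole. The fingers move at their own pace and stop on an object; the grip force is fixed at half the most. Time passes only in rows, so rows that repeat a pose let the fingers close. It gives the time, the measured TCP pose, the force, the opening and the grip force at its end, in the units of the state.
- arm.read_state(): the state, without advancing time (a new reading comes with each control period).
- arm.get_image(name): name is "scene" or "side" or "wrist"; returns a dict with "color" (384x512x3 uint8, red, green, blue), "fx", "fy", "cx", "cy" (pixels), "k1" (the pictures are not rectified: a ray, as slopes to the right and down, at radius r is drawn at 1 + k1 r^2 times it, then the intrinsics apply), "rvec" (rotation vector, rad) and "tvec" (3), from world to camera coordinates, as OpenCV has them; the wrist camera has in their place "hand_eye" (4x4, takes a point from camera to tool coordinates, whose origin is the TCP and whose axes are the flange's). Camera axes: x right, y down, z forward; pixel columns grow to the right and rows downward; lengths in mm; the calibration is good to about 2 mm. A picture is of the moment at which its call begins: read the wrist's pose just before it. There is no depth.
- arm.job_done(): hands the job in; it is judged then, once.
Trained networks look in the newest picture that a camera, given by its name, has taken for a name from the list of things; names that differ only in an ending like _2 or _b are one class to them, and where a whole thing is asked for, a point or a joint stands for the part that bears it (a point fixed in the world has none). Each returns a list of dicts, best first, with "p" (0 to 1); they miss things now and then, are a little off and sometimes report something else, mostly with a low value. They report only what shows in the picture. A call takes as long as a camera call. They do not tell look-alikes from the thing itself.
- arm.look_for(camera, thing): "box" ([centre column, centre row, width, height] in pixels, round what is visible of it).
- arm.spot_point(camera, thing): "centre" ([column, row] in pixels: a listed point, or the origin of a listed thing).
The state is a dict: "clock": time; "joints": joint angles; "joint_vel": joint speeds; "joint_efforts": joint torques, N m; "position": TCP position; "ee_rot": TCP orientation; "contact_force": force on the tool from outside, world axes, zero at the start; "wrist_torque": the same for the moment, N m; "gripper_width": finger opening in mm; "grasp_force": force on a finger pad.
Only numpy, scipy, OpenCV 4.12 (cv2) and the standard library are available. Lean on these libraries where they do the work, as an engineer would, in place of code of your own. Each camera call takes 0.05 s, during which the arm holds its last target. There are 200 camera calls.

### The job

The mixing is finished: lift the steel can with the blue handle straight up off the stirrer, keep it upright, and set it down gently in the middle of the round cork mat, then let go of it. Do not drop it, and leave the can with the red handle where it stands.

Things in the scene. Friction and masses are not known exactly. Their poses are not given: they have to be found in the camera images.
- blue_can: Loose empty open steel can, 84 mm in diameter, 105 mm high, 0.25 to 0.5 kg, at first on the stirrer. A rigid handle arches over its mouth in the can's x-z plane; at its top a round blue grip, 16 mm thick, 52 mm long along the can's x, centred 155 mm above the underside, 42 mm clear of the rim: pinch it from above, closing along the can's y. Origin: centre of underside; z up.
- stirrer: Magnetic stirrer, a grey box 180 mm deep, 150 mm wide, with a square white plate of 135 mm; fixed. The top of the plate is 65 mm above the bench. Origin: on the bench surface under the centre of the plate; z up, x away from the front panel with the two knobs.
- cork_mat: Round brown cork mat, 140 mm in diameter, 6 mm thick, fixed flat on the bench. Origin: centre of its underside, on the bench surface; z up. It lies between the stirrer and the red-handled can.
- red_can: A second loose can of the same make and size, but with a red grip, standing on the bench; leave it alone. Origin: centre of the underside; z up, x along its grip.
Mind the look-alikes: they are no part of the job. What is shaped like the blue_can but pink is not meant.

How it is judged (in metres and radians):
On the way:
1. the blue-handled can is lifted at least 20 mm clear above the stirrer's plate, over the stirrer (z of blue_can in the frame of stirrer above 0.085 m and horizontal distance between blue_can and stirrer below 0.08 m and contact force between blue_can and stirrer below 0.05 N), for 0.1 s.
At the end, for the whole second after the job is handed in: The blue-handled can stands upright (within 6 degrees) and at rest on the cork mat, its centre within 25 mm of the mat's centre, and let go; the red-handled can stands upright within 20 mm of where it stood (horizontal distance between blue_can and cork_mat below 0.025 m and z of blue_can in the frame of cork_mat between 0.003 and 0.01 m and angle between each of blue_can, red_can's own z axis and vertical below 0.1 rad and contact force between blue_can and cork_mat above 0.5 N and linear speed of blue_can below 0.02 m/s and distance of red_can from where it was at the start of the episode below 0.02 m); the robot touches nothing.
It fails at once if the blue-handled can is let go in the air, more than 15 mm above the mat, off the stirrer (height (world z) of blue_can above 0.021 m and contact force between blue_can and anything else below 0.02 N).
It fails at once if the blue-handled can is tipped more than 35 degrees (angle between blue_can's own z axis and vertical above 0.61 rad).
It fails at once if the blue-handled can is banged down on the mat or bench at more than 0.35 m/s (height (world z) of blue_can below 0.008 m and linear speed of blue_can above 0.35 m/s).
It fails at once if the red-handled can is moved more than 20 mm or tipped over (distance of red_can from where it was at the start of the episode above 0.02 m or angle between red_can's own z axis and vertical above 0.5 rad).
It also fails if it takes over 37 s, if anything falls off the work surface, if the arm or the gripper's body presses on something with over 40 N, if the wrist force passes 120 N, or if a joint passes its speed limit or range.

## Working session

There is one attempt and no reset: what is moved stays moved. The work goes in short steps, Python scripts to look and compute and a tool call to move; the robot and the scene stay as the last step left them, time stands still between calls to the robot, and variables do not carry over. Pictures are saved under pics/ and viewed, at most 10 in all, crops included, and the job is handed in when it is done.

Besides the shell and the picture viewer there is one more tool, called after "Request:" by a JSON object that holds its "fn" and its "kwargs", one argument or row to a line. servo_tool: Moves the arm, as the interface text tells. Its arguments: {"type":"object","properties":{"increments":{"type":"array","items":{"type":"array","items":{"type":"number"}}}},"required":["increments"]}

```bash
mkdir -p pics; cat > h.py <<'E'
import numpy as np, cv2
from scipy.spatial.transform import Rotation as R
from bench import arm
def cam(im, st=None):
    K=np.array([[im['fx'],0,im['cx']],[0,im['fy'],im['cy']],[0,0,1.]]); d=np.array([im['k1'],0,0,0.])
    if 'rvec' in im:
        Rm=cv2.Rodrigues(np.array(im['rvec'],float))[0]; t=np.array(im['tvec'],float).ravel()
    else:
        T=np.eye(4); T[:3,:3]=R.from_quat(st['ee_rot']).as_matrix(); T[:3,3]=st['position']
        W=np.linalg.inv(T@np.array(im['hand_eye'])); Rm,t=W[:3,:3],W[:3,3]
    return K,d,Rm,t
def ray(c,px):
    K,d,Rm,t=c
    u=cv2.undistortPoints(np.array([[px]],float),K,d)[0,0]
    return -Rm.T@t, Rm.T@np.array([u[0],u[1],1.])
def at_z(c,px,z):
    o,v=ray(c,px); return o+v*(z-o[2])/v[2]
def proj(c,P):
    K,d,Rm,t=c
    return cv2.projectPoints(np.array(P,float).reshape(-1,1,3),cv2.Rodrigues(Rm)[0],t,K,d)[0].reshape(-1,2)
def save(n,rgb): cv2.imwrite('pics/'+n,cv2.cvtColor(rgb,cv2.COLOR_RGB2BGR))
E
python3 - <<'E'
from h import *
s=arm.read_state(); print(s['clock'],s['position'],s['ee_rot'],s['gripper_width'])
Z={'blue_can':0,'red_can':0,'cork_mat':0,'stirrer':0}
ims=[]
for n in ['scene','side']:
    im=arm.get_image(n); c=cam(im); ims.append(im['color']); 
    for t in Z:
        for r in arm.spot_point(n,t)[:4]:
            print(n,t,round(r['p'],2),np.round(r['centre']),'z0',at_z(c,r['centre'],0).round(),'z65',at_z(c,r['centre'],65).round())
    save(n+'0.png',im['color'])
E
```

```text
0.0 [ 172.44810436 -600.14103569  230.22309178] [-1.39337233e-01  9.90244405e-01  1.05824002e-03 -1.84462461e-04] 85.29367518585498
scene blue_can 0.95 [172. 235.] z0 [591. 204.   0.] z65 [524. 256.  65.]
scene blue_can 0.8 [314. 211.] z0 [ 359. -118.    0.] z65 [312. -37.  65.]
scene blue_can 0.69 [268. 239.] z0 [384.  61.   0.] z65 [335. 126.  65.]
scene red_can 0.94 [300. 180.] z0 [ 484. -232.    0.] z65 [ 426. -141.   65.]
scene cork_mat 0.58 [242. 210.] z0 [521.   3.   0.] z65 [460.  73.  65.]
scene stirrer 0.72 [170. 253.] z0 [543. 257.   0.] z65 [479. 304.  65.]
scene stirrer 0.48 [173. 235.] z0 [589. 203.   0.] z65 [522. 254.  65.]
side blue_can 0.9 [262. 230.] z0 [387.  59.   0.] z65 [356. 118.  65.]
side blue_can 0.62 [170. 246.] z0 [569. 226.   0.] z65 [522. 270.  65.]
side blue_can 0.61 [296. 200.] z0 [ 360. -101.    0.] z65 [331. -29.  65.]
side red_can 0.92 [273. 164.] z0 [ 503. -228.    0.] z65 [ 462. -146.   65.]
side cork_mat 0.62 [231. 196.] z0 [537. -25.   0.] z65 [493.  40.  65.]
side stirrer 0.61 [175. 263.] z0 [524. 265.  -0.] z65 [481. 306.  65.]
```

View pics/scene0.png

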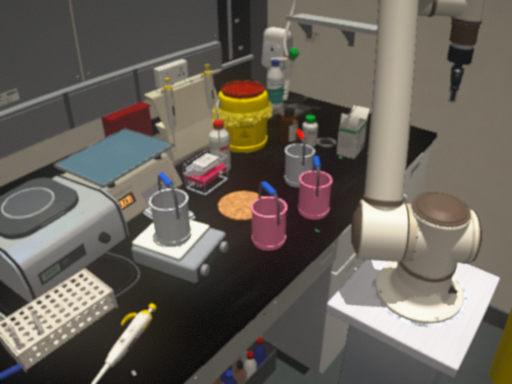

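View pics/side0.png

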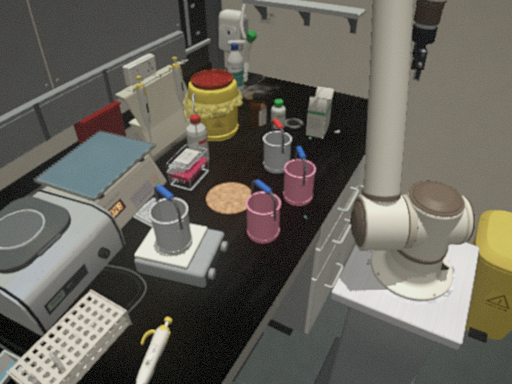

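Candidates for blue_can (scene view):
- Steel can at (172,235), standing on the stirrer.
- Pink cans at (268,222) and (314,195), standing on the bench.

The can at (172,235) fits: it is steel, has a blue grip and stands on the stirrer. The pink ones are look-alikes. The red-grip steel can is at (298,165). Next I confirm this in a crop and measure the grip and the mat.

```bash
python3 - <<'E'
from h import *
from scipy.optimize import least_squares
tiles=[]
for n,p in [('scene',(172,235)),('side',(170,246))]:
    im=arm.get_image(n); c=cam(im); rgb=im['color']; hsv=cv2.cvtColor(np.ascontiguousarray(rgb),cv2.COLOR_RGB2HSV)
    x0,y0=p[0]-50,p[1]-75
    tiles.append(cv2.resize(rgb[y0:y0+110,x0:x0+100],None,fx=4,fy=4,interpolation=cv2.INTER_CUBIC))
    m=cv2.inRange(hsv,(100,130,60),(130,255,255)); 
    w=np.zeros_like(m); w[p[1]-75:p[1]-20,p[0]-35:p[0]+35]=1; m=m*w
    ys,xs=np.nonzero(m); P=np.c_[xs,ys].astype(float)
    W=np.array([at_z(c,q,220)[:2] for q in P]); mu=P.mean(0)
    u=np.linalg.svd(P-mu)[2][0]; t=(P-mu)@u
    e=[at_z(c,mu+u*k,220) for k in (t.min(),t.max())]
    print(n,'grip px',len(P),mu.round(1),'ctr@220',at_z(c,mu,220).round(1),'ends',np.round(e,1)[:,:2].tolist(),'yaw',np.degrees(np.arctan2(*(e[1]-e[0])[1::-1])).round(1),'len',np.linalg.norm(e[1]-e[0]).round(1))
    # mat
    b=[r for r in arm.look_for(n,'cork_mat')]; print([ (round(r['p'],2),np.round(r['box'])) for r in b[:2]])
    bm=cv2.inRange(hsv,(5,60,80),(22,200,255)); cx,cy,bw,bh=b[0]['box']
    w=np.zeros_like(bm); w[int(cy-bh/2-4):int(cy+bh/2+5),int(cx-bw/2-4):int(cx+bw/2+5)]=1; bm=bm*w
    k=max(cv2.findContours(bm,cv2.RETR_EXTERNAL,cv2.CHAIN_APPROX_NONE)[0],key=cv2.contourArea)[:,0]
    Q=np.array([at_z(c,q,5)[:2] for q in k])
    f=least_squares(lambda v:np.hypot(*(Q-v).T)-70,Q.mean(0),loss='soft_l1',f_scale=2)
    print('mat',f.x.round(1),'rms',np.sqrt(np.mean(f.fun**2)).round(1),len(k))
save('crop.png',np.hstack(tiles))
E
```

```text
scene grip px 84 [164.7 178.6] ctr@220 [525.8 252.1 220. ] ends [[552.5, 244.0], [501.7, 259.5]] yaw 162.9 len 53.1
[(0.95, array([239., 209.,  41.,  22.]))]
mat [537.4  -6.5] rms 13.2 111
side grip px 123 [164.  191.3] ctr@220 [523.8 253.  220. ] ends [[550.0, 246.1], [497.3, 260.0]] yaw 165.3 len 54.5
[(0.95, array([229., 199.,  39.,  34.]))]
mat [538.  -12.6] rms 5.5 116
```

View pics/crop.png

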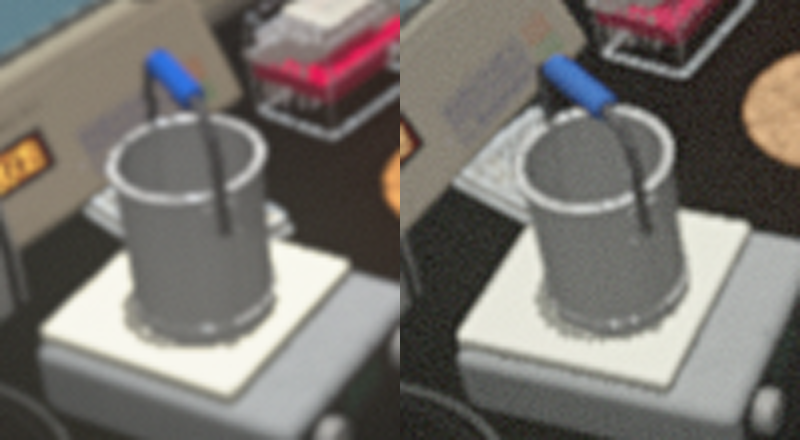

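The crop confirms it: a bare steel can with a blue grip on the white stirrer plate. The grip is at about (165,178) in the scene view, centred near world (525,252,220), with its axis at yaw -16°. I'll move up and across, turn the tool in line with the grip, and measure the mat with the wrist camera on the way.

Request:
{"fn": "servo_tool", "kwargs": {
  "increments": [
    [1,0,0,-0.06,0,0,0],
    [1,0,0,-0.12,0,0,8],
    [1,-0.445,0.434,-0.17,0,0,32],
    [1,-0.445,0.434,-0.17,0,0,32],
    [1,-0.445,0.434,-0.17,0,0,32],
    [1,-0.445,0.434,-0.17,0,0,32],
    [1,-0.445,0.434,-0.17,0,0,32],
    [1,-0.445,0.434,-0.17,0,0,32],
    [1,-0.445,0.434,-0.17,0,0,32],
    [1,-0.445,0.434,-0.17,0,0,32],
    [1,-0.445,0.434,-0.17,0,0,32],
    [1,-0.445,0.434,-0.17,0,0,32]
  ]
}}

```text
clock: 2.2
position: [478.7, -62.5, 401.7]
ee_rot: [0.139, 0.99, 0.0, 0.001]
contact_force: [0.8, -0.4, 0.4]
gripper_width: 85.3
grasp_force: 0.0
```

```bash
cat > mat.py <<'E'
from h import *
s=arm.read_state(); im=arm.get_image('wrist'); c=cam(im,s)
print(s['clock'],np.round(s['position'],1),np.round(R.from_quat(s['ee_rot']).as_matrix()[:,:2].T,3).tolist(),np.round(s['joint_vel'],2))
rgb=np.ascontiguousarray(im['color'])
for t in ['cork_mat','blue_can','red_can']:
    print(t,[(round(r['p'],2),np.round(r['box'])) for r in arm.look_for('wrist',t)[:3]])
for z in (0,):
  for r in arm.spot_point('wrist','cork_mat')[:2]: print(round(r['p'],2),r['centre'],at_z(c,r['centre'],0).round(1))
a=np.linspace(0,2*np.pi,60); q=proj(c,np.c_[537+70*np.cos(a),-10+70*np.sin(a),6+0*a])
cv2.polylines(rgb,[q.round().astype(int)],True,(0,255,0),1)
save('w1.png',rgb); np.save('w1.npy',im['color'])
E
python3 mat.py
```

```text
2.2 [478.7 -62.5 401.7] [[-0.962, 0.275, -0.001], [0.275, 0.962, 0.0]] [ 0.87  0.31  0.41  0.   -0.11 -0.87]
cork_mat [(0.91, array([296., 153.,  80.,  81.]))]
blue_can [(0.88, array([478., 117.,  67.,  84.])), (0.77, array([198.,  67.,  73.,  75.])), (0.68, array([330.,  40.,  79.,  80.]))]
red_can [(0.7, array([157., 178.,  71.,  77.]))]
0.82 [295.0, 154.5] [534.4 -11.7   0. ]
0.53 [469.7, 106.7] [533.5 299.1   0. ]
```

View pics/w1.png

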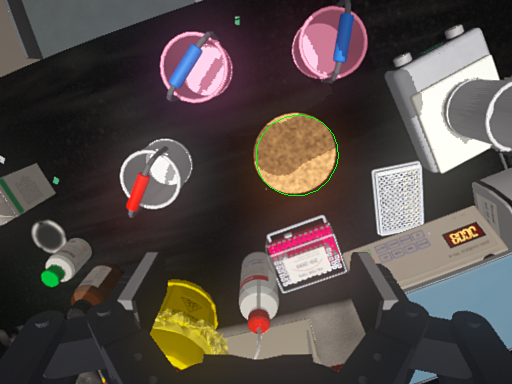

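The wrist view shows the cork mat at (296,153), and my predicted circle at (537,-10) overlays it exactly. The red-grip can is at (157,178) and the steel blue can is at the right edge (478,117). Now to a hover above the blue can.

Request:
{"fn": "servo_tool", "kwargs": {
  "increments": [
    [1,0.043,0.314,0.07,0,0,0],
    [1,0.043,0.314,0.07,0,0,0],
    [1,0.043,0.314,0.07,0,0,0],
    [1,0.043,0.314,0.07,0,0,0],
    [1,0.043,0.314,0.07,0,0,0],
    [1,0.043,0.314,0.07,0,0,0],
    [1,0.043,0.314,0.07,0,0,0],
    [1,0.043,0.314,0.07,0,0,0],
    [1,0.043,0.314,0.07,0,0,0]
  ]
}}

```text
clock: 3.58
position: [523.5, 247.7, 332.0]
ee_rot: [0.14, 0.99, 0.001, 0.001]
contact_force: [-0.2, -0.3, 0.0]
gripper_width: 85.2
grasp_force: 0.0
```

```bash
python3 - <<'E'
from h import *
s=arm.read_state(); im=arm.get_image('wrist'); c=cam(im,s)
M=R.from_quat(s['ee_rot']).as_matrix()
print(s['clock'],np.round(s['position'],1),M.round(3).tolist(),np.round(s['joint_vel'],2),np.round(s['joints'],2))
rgb=np.ascontiguousarray(im['color']); hsv=cv2.cvtColor(rgb,cv2.COLOR_RGB2HSV)
m=cv2.inRange(hsv,(100,130,60),(130,255,255))
n,l,st,ce=cv2.connectedComponentsWithStats(m)
for i in range(1,n):
    if st[i,4]<80: continue
    k=np.argwhere(l==i)[:,::-1].astype(np.float32); r=cv2.minAreaRect(k); b=cv2.boxPoints(r)
    e=sorted([(np.linalg.norm(b[j]-b[(j+1)%4]),(b[j]+b[(j+1)%4])/2) for j in range(4)],key=lambda t:t[0])[:2]
    A,B=[at_z(c,t[1],220) for t in e]; d=B-A
    print(st[i],'ctr',at_z(c,r[0],220).round(1),'ends',A.round(1),B.round(1),'yaw',np.degrees(np.arctan2(d[1],d[0])).round(1),'len',np.linalg.norm(d).round(1),'tool',(M.T@((A+B)/2-s['position'])).round(1))
save('w2.png',rgb)
E
```

```text
3.575 [523.5 247.7 332. ] [[-0.961, 0.277, 0.001], [0.277, 0.961, 0.001], [-0.001, 0.001, -1.0]] [ 0.01  0.    0.   -0.    0.   -0.  ] [ 0.72  0.25  0.07  0.   -1.38 -2.57]
[ 29  54  20  55 944] ctr [392.5 106.5 220. ] ends [373.5 114.4 220. ] [412.  98. 220.] yaw -23.2 len 41.9 tool [  86.6 -172.3  111.7]
[256 150  19  59 808] ctr [519.7 255.3 220. ] ends [496.6 262.8 220. ] [544.1 247.4 220. ] yaw -17.9 len 49.9 tool [  5.2   6.1 112. ]
```

View pics/w2.png

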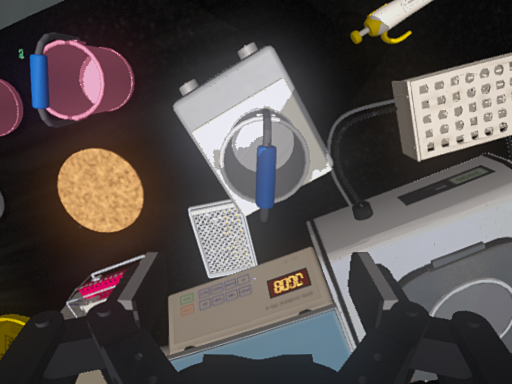

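The wrist view shows the steel can on the stirrer with its blue grip at (266,178), aligned with the tool to within about 1.5° and some 5 mm off in y. I'll descend and close.

Request:
{"fn": "servo_tool", "kwargs": {
  "increments": [
    [1,0.003,0.0055,0.02,0,0,1.5],
    [1,0.003,0.0055,0.06,0,0,1.5],
    [1,0.003,0.0055,0.1,0,0,1.5],
    [1,0.003,0.0055,0.12,0,0,1.5],
    [1,0.003,0.0055,0.131,0,0,1.5],
    [1,0.003,0.0055,0.131,0,0,1.5],
    [1,0.003,0.0055,0.131,0,0,1.5],
    [0.4,0.003,0.0055,0.131,0,0,1.5],
    [0.3,0.003,0.0055,0.131,0,0,1.5]
  ]
}}

```text
clock: 4.75
position: [522.1, 255.5, 200.6]
ee_rot: [0.152, 0.988, 0.0, 0.0]
contact_force: [0.6, -1.0, -0.1]
gripper_width: 51.4
grasp_force: 0.0
```

Request:
{"fn": "servo_tool", "kwargs": {
  "increments": [
    [0,0,0,0,0,0,0],
    [0,0,0,0,0,0,0],
    [0,0,0,0,0,0,0],
    [0,0,0,0,0,0,0],
    [0,0,0,0,0,0,0],
    [0,0,0,0,0,0,0]
  ]
}}

```text
clock: 5.5
position: [522.0, 255.2, 200.2]
ee_rot: [0.152, 0.988, -0.0, 0.0]
contact_force: [-1.4, -1.0, 2.2]
gripper_width: 14.0
grasp_force: 58.4
```

Gripped (14 mm, 58 N). Now a slow lift straight up.

Request:
{"fn": "servo_tool", "kwargs": {
  "increments": [
    [0,0,0,-0.005,0,0,0],
    [0,0,0,-0.015,0,0,0],
    [0,0,0,-0.03,0,0,0],
    [0,0,0,-0.045,0,0,0],
    [0,0,0,-0.055,0,0,0],
    [0,0,0,-0.06,0,0,0],
    [0,0,0,-0.06,0,0,0],
    [0,0,0,-0.06,0,0,0]
  ]
}}

```text
clock: 6.5
position: [521.6, 255.2, 259.3]
ee_rot: [0.152, 0.988, -0.0, -0.001]
contact_force: [0.9, 0.7, -5.3]
gripper_width: 13.9
grasp_force: 58.5
```

```bash
python3 - <<'E'
from h import *
s=arm.read_state(); print(s['clock'],np.round(s['position'],1),np.round(s['contact_force'],1),s['gripper_width'],s['grasp_force'])
M=R.from_quat(s['ee_rot']).as_matrix()
print(M.round(3).tolist(),'to mat in tool',(M.T@(np.array([536.5,-10.5,s['position'][2]])-s['position'])).round(1))
T=[]
for n in('scene','side'):
    im=arm.get_image(n); x,y=120,110; T.append(cv2.resize(im['color'][y:y+170,x:x+130],None,fx=3,fy=3,interpolation=cv2.INTER_CUBIC))
save('lift.png',np.hstack(T))
E
```

```text
6.5 [521.6 255.2 259.3] [ 0.9  0.7 -5.3] 13.92426042593144 58.539079427719116
[[-0.954, 0.3, -0.001], [0.3, 0.954, -0.001], [0.001, -0.001, -1.0]] to mat in tool [-9.400e+01 -2.489e+02  2.000e-01]
```

View pics/lift.png

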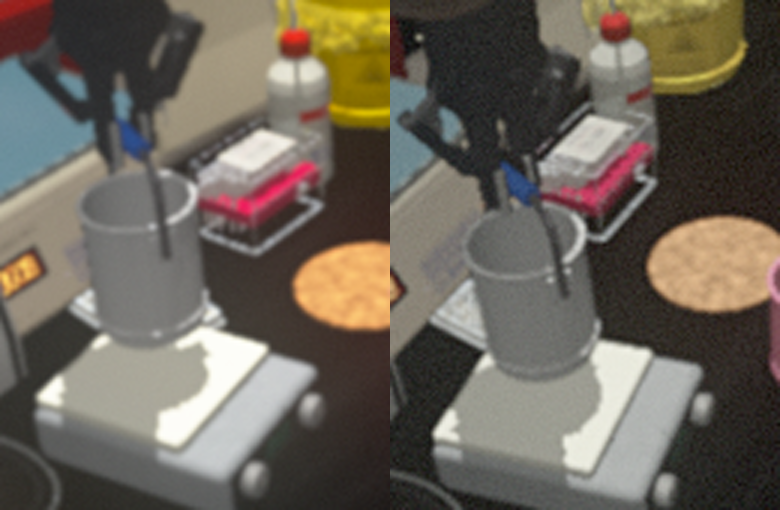

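The can is 60 mm above the plate, upright and held by its grip; the crop shows a shadow gap under it at about (150,335). Next it goes over to the mat at the same height.

Request:
{"fn": "servo_tool", "kwargs": {
  "increments": [
    [0,-0.004,-0.01,0,0,0,0],
    [0,-0.011,-0.03,0,0,0,0],
    [0,-0.022,-0.06,0,0,0,0],
    [0,-0.035,-0.092,0,0,0,0],
    [0,-0.047,-0.124,0,0,0,0],
    [0,-0.059,-0.157,0,0,0,0],
    [0,-0.071,-0.189,0,0,0,0],
    [0,-0.083,-0.219,0,0,0,0],
    [0,-0.09,-0.239,0,0,0,0],
    [0,-0.094,-0.249,0,0,0,0],
    [0,-0.094,-0.249,0,0,0,0],
    [0,-0.094,-0.249,0,0,0,0]
  ]
}}

```text
clock: 8.1
position: [536.8, -10.1, 260.0]
ee_rot: [0.152, 0.988, 0.0, 0.0]
contact_force: [-0.4, -0.5, -3.0]
gripper_width: 14.2
grasp_force: 58.6
```

Request:
{"fn": "servo_tool", "kwargs": {
  "increments": [
    [0,0,0,0.01,0,0,0],
    [0,0,0,0.025,0,0,0],
    [0,0,0,0.045,0,0,0],
    [0,0,0,0.065,0,0,0],
    [0,0,0,0.08,0,0,0],
    [0,0,0,0.09,0,0,0],
    [0,0,0,0.098,0,0,0],
    [0,0,0,0.1,0,0,0],
    [0,0,0,0.1,0,0,0],
    [0,0,0,0.1,0,0,0]
  ]
}}

```text
clock: 9.35
position: [537.2, -10.4, 160.5]
ee_rot: [0.152, 0.988, 0.0, 0.001]
contact_force: [0.3, 1.0, -3.7]
gripper_width: 14.0
grasp_force: 58.5
```

```bash
python3 - <<'E'
from h import *
s=arm.read_state(); print(s['clock'],np.round(s['position'],1),np.round(s['contact_force'],1),s['gripper_width'])
T=[]
for n in('scene','side'):
    im=arm.get_image(n); c=cam(im); rgb=np.ascontiguousarray(im['color']); x,y=180,110
    a=np.linspace(0,2*np.pi,60); q=proj(c,np.c_[536.5+70*np.cos(a),-10.5+70*np.sin(a),6+0*a])
    cv2.polylines(rgb,[(q*8).round().astype(int)],True,(0,255,0),1,cv2.LINE_AA,3)
    for r in arm.spot_point(n,'blue_can')[:4]: print(n,round(r['p'],2),np.round(r['centre']),at_z(c,r['centre'],24).round())
    T.append(cv2.resize(rgb[y:y+140,x:x+130],None,fx=3,fy=3,interpolation=cv2.INTER_CUBIC))
save('place.png',np.hstack(T))
E
```

```text
9.35 [537.2 -10.4 160.5] [ 0.3  1.  -3.7] 13.967127674508085
scene 0.85 [239. 198.] [544. -10.  24.]
scene 0.8 [315. 211.] [341. -90.  24.]
scene 0.67 [269. 241.] [361.  91.  24.]
side 0.8 [227. 192.] [540.  -9.  24.]
side 0.72 [261. 232.] [376.  87.  24.]
side 0.61 [296. 197.] [355. -86.  24.]
```

View pics/place.png

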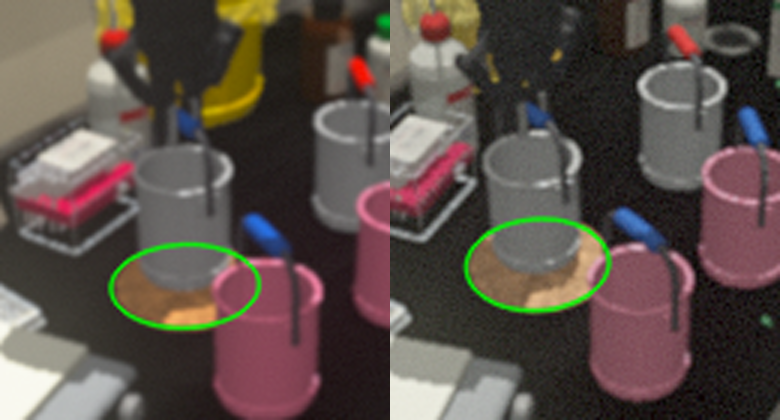

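The can hangs about 19 mm above the mat, centred over it (green ring). I'll lower it slowly.

Request:
{"fn": "servo_tool", "kwargs": {
  "increments": [
    [0,0,0,0.004,0,0,0],
    [0,0,0,0.008,0,0,0],
    [0,0,0,0.012,0,0,0],
    [0,0,0,0.015,0,0,0],
    [0,0,0,0.017,0,0,0],
    [0,0,0,0.018,0,0,0],
    [0,0,0,0.018,0,0,0],
    [0,0,0,0.018,0,0,0]
  ]
}}

```text
clock: 10.55
position: [537.0, -10.4, 142.1]
ee_rot: [0.152, 0.988, 0.0, 0.0]
contact_force: [0.0, -0.2, -3.9]
gripper_width: 14.2
grasp_force: 58.6
```

Request:
{"fn": "servo_tool", "kwargs": {
  "increments": [
    [0,0,0,0.001,0,0,0],
    [0,0,0,0.0015,0,0,0],
    [0,0,0,0.002,0,0,0],
    [0,0,0,0.002,0,0,0]
  ]
}}

```text
clock: 11.05
position: [537.6, -10.6, 141.2]
ee_rot: [0.152, 0.988, -0.0, 0.001]
contact_force: [-1.5, -1.1, 4.6]
gripper_width: 14.3
grasp_force: 59.5
```

Contact: the force went from -3.9 to +4.6 N. Releasing and retreating straight up.

Request:
{"fn": "servo_tool", "kwargs": {
  "increments": [
    [0.2,0,0,0,0,0,0],
    [0.35,0,0,0,0,0,0],
    [0.7,0,0,0,0,0,0],
    [0.7,0,0,0,0,0,0],
    [0.7,0,0,0,0,0,0],
    [0.7,0,0,0,0,0,0]
  ]
}}

```text
clock: 11.8
position: [536.9, -10.4, 139.9]
ee_rot: [0.152, 0.988, 0.0, -0.0]
contact_force: [-0.2, -0.1, -0.1]
gripper_width: 59.5
grasp_force: 0.0
```

Request:
{"fn": "servo_tool", "kwargs": {
  "increments": [
    [0.7,0,0,-0.01,0,0,0],
    [0.7,0,0,-0.03,0,0,0],
    [0.7,0,0,-0.06,0,0,0],
    [0.7,0,0,-0.1,0,0,0],
    [0.7,0,0,-0.15,0,0,0],
    [0.7,0,0,-0.15,0,0,0],
    [0.7,0,0,-0.15,0,0,0],
    [0.7,0,0,-0.15,0,0,0]
  ]
}}

```text
clock: 12.8
position: [536.2, -10.5, 288.8]
ee_rot: [0.152, 0.988, -0.0, -0.001]
contact_force: [-0.4, 0.7, 0.1]
gripper_width: 59.8
grasp_force: 0.0
```

```bash
python3 - <<'E'
from h import *
s=arm.read_state(); print(s['clock'],np.round(s['position'],1),np.round(s['contact_force'],1),s['gripper_width'])
T=[]
for n in('scene','side'):
    im=arm.get_image(n); c=cam(im); rgb=np.ascontiguousarray(im['color']); x,y=180,110
    a=np.linspace(0,2*np.pi,60)
    for r,z in((70,6),(42,111)):
        q=proj(c,np.c_[536.5+r*np.cos(a),-10.5+r*np.sin(a),z+0*a])
        cv2.polylines(rgb,[(q*8).round().astype(int)],True,(0,255,0),1,cv2.LINE_AA,3)
    for t in('blue_can','red_can'):
      for r in arm.spot_point(n,t)[:1]: print(n,t,round(r['p'],2),np.round(r['centre']),at_z(c,r['centre'],6).round())
    T.append(cv2.resize(rgb[y:y+140,x:x+130],None,fx=3,fy=3,interpolation=cv2.INTER_CUBIC))
save('done.png',np.hstack(T))
E
```

```text
12.8 [536.2 -10.5 288.8] [-0.4  0.7  0.1] 59.78731887765158
scene blue_can 0.75 [316. 213.] [ 345. -105.    6.]
scene red_can 0.96 [301. 183.] [ 467. -210.    6.]
side blue_can 0.75 [262. 234.] [379.  78.   6.]
side red_can 0.77 [276. 163.] [ 493. -234.    6.]
```

View pics/done.png

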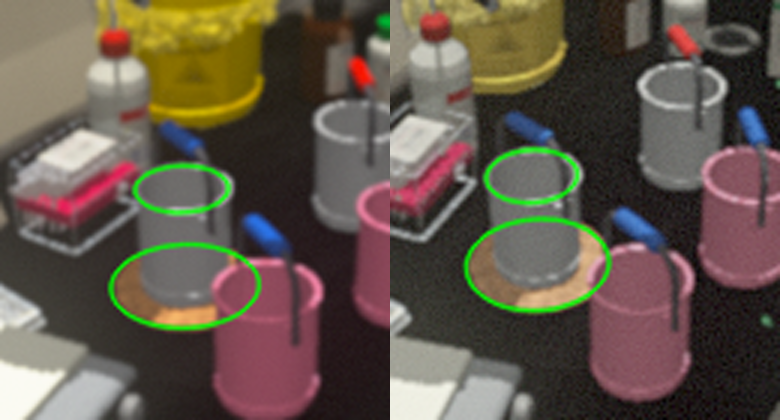

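The can stands upright and centred: its rim matches the predicted ring at (182,188) and (532,177) in the crop. The gripper is clear of it and the red can hasn't moved.

```bash
python3 -c "
from bench import arm
print(arm.job_done())"
```

```text
the job is handed in; nothing more can be done
None
```

The blue-handled steel can was lifted off the stirrer and set down upright in the middle of the cork mat, then released; the red-handled can was left where it stood, and the job was handed in at about 13 s (no verdict was returned).

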